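Close the leak-test pot with its cam-arm cap

TASK

The leak-test pot has to be closed for the next test: fit the cam-arm cap over the pot's grooved neck and, with both its cam arms still standing open, press it down by feel until its seal bottoms and it bears your push of about 25 N without yielding; over 45 N would crush the seal. Then let go and swing the cam arms down one after the other, without forcing them, until each lies fully home beside the neck and they lock the cap on. Leave the two charger modules and the screwdriver where they lie.

Things in the scene. Friction and masses are not known exactly. Their poses are not given: they have to be found in the camera images.
- cap: Cam-arm cap (the coupling), bare aluminium, 0.28 to 0.41 kg, standing mouth down on the bench. Origin: centre of its open mouth; z up out of the crown, x towards the pivot of cam_a (cam_b at -x), y free of arms. Skirt 56 mm outside, 47 mm bore with a small lead-in, bore ceiling 42 mm above the mouth. It may sit on the neck at any yaw.
- cap_crown (a point): Middle of the cap's top, 64 mm above its mouth. The top is a ribbed round crown, 34 mm across and 16 mm high, to be gripped across the cap's y; round its foot runs a flat shoulder, 48 mm above the mouth, on which fingertips may rest and press. Open arms stand clear beside it, at +x and -x.
- pot: Leak-test pot, fixed, round, steel, 140 mm across; origin at the centre of its underside on the bench, z up along its axis. Top of its bolted lid 95 mm up. The neck rises from the lid's middle. Do not force it: press home with 22 to 40 N, never more than 45 N between cap and pot while the arms are open, nor 80 N in all (cams included) later, which about 15 N on a tab may reach.
- boss_top (a point): On the pot's axis, top of the steel boss (47 mm across) on the lid, 108 mm above the pot's origin. The aluminium neck (the grooved adaptor) is screwed into it: a hexagon 51 mm over corners, above it the head, 45 mm across, with a groove all round 18 to 31 mm below its rim and a collar as wide as the head under it. The cap slides over the head with 1.1 mm to spare all round.
- rim_nominal (a point): On the pot's axis, 180 mm above its origin: nominal rim height. The true rim is up to 10 mm lower or higher (neck screwed in more or less), not measured. On it stands a black rubber seal ring, 40 mm across, 17 mm proud; the cap's ceiling presses it in with 12 to 18 N, cap's weight included, until it bottoms 2.5 mm proud and the force climbs steeply: home, the mouth 39.5 mm below the rim. Let go, the cap stays.
- cam_a (a joint): Angle of cam arm cam_a, rad: 0 = straight down (closed, hard stop), 1.57 = level, pointing out, 2.4 = open stop. Stiff (0.08 N m), stays where left. Pivot: pin along the cap's y at x 31, z 26 mm in its frame. Steel, 12.5 mm wide, 50 mm long. Its nose hooks under the head. With the cap home, 2 to 8 N on the tab closes it; well short of home it jams half way.
- cam_b (a joint): Angle of the other cam arm, just as cam_a but pivoted at x = -31 mm and swinging out to -x.
- cam_a_tip (a point): Middle of the outer face (upper face while open) of cam_a's tab, the place to press; 4 mm short of the arm's end, 46 mm along the arm from the pin and 11.5 mm outwards. The shank is 6 mm thick for 28 mm from the pin, then the tab flares 21 degrees outwards. Site z points along the shank to the pivot, x outwards from the outer face. A thin ring at the end is look-only.
- cam_b_tip (a point): The same point on cam_b.
- module_1: Bystander: black plug-in charger module, 52 x 26 x 12 mm with a metal plug at one end, loose on the bench; origin under its middle.
- module_2: Bystander: white charger module, same size.
- screwdriver: Bystander: small screwdriver, 160 mm long, loose on the bench.
Mind the look-alikes: they are no part of the job. Of the things shaped like the cap, the aluminium one is meant.

How it is judged:
By the outcome, as a careful person would: the job done as asked, in the order asked, and still so for the second after the job is handed in, with the robot touching nothing.
It also fails if it takes over 72 s, if anything falls off the work surface, if the arm or the gripper's body presses on something with over 40 N, if the wrist force passes 120 N, or if a joint passes its speed limit or range.

ROBOT

A 6-joint arm with a two-finger parallel gripper is mounted at the origin on the work surface. World frame = base frame: x ahead of the robot, y to its left, z up, the work surface at z = 0. Lengths are in m, angles in degrees, forces in N, time in s.
With the tool pointing down it reaches from about 0.225 to 0.725 m from the base axis. Payload 3.1 kg.
Tool frame: the origin (TCP) lies where the fingers leave the gripper's body, on its centre line; the fingertips stand 73 mm ahead of it and the grasp point (between the pads) lies 54 mm ahead of it; z points along the fingers, y is the direction in which the jaws open and shut (so a half turn about z gives the same grasp; the last joint's range is limited). The gripper opens to 85 mm and grips with 20 to 120 N. Pads are 22 mm wide; open, the fingers measure 114 mm over their backs; the gripper's body (76 mm by 85 mm) begins 54 mm behind the grasp point. The pads swing forward as they close: fully open they stand 13 mm farther back than shut.
Start: joints at [64.125, 2.75, 5.684, 92.934, 0, 82.678], TCP at [0.167, 0.498, 0.304] pointing down, gripper open.
Joint ranges: [-166.93, 166.93], [-56.73, 111.36], [-69.38, 81.34], [-121.58, 131.49], [-85.45, 84.26], [-180, 180]. Speed limits (degrees/s): [159.86, 159.86, 180, 180, 180, 180].

INTERFACE

Orientations are given as a 3x3 rotation matrix whose columns are the frame's x, y, z axes.
In Python, from cell import manip gives the robot as it stands. Calls block until the motion is done:
- manip.move_to(position, orientation): joint-space move of the TCP to a pose.
- manip.movel(position, ori=None, max_speed=0.15, f_stop=None): straight line of the TCP; ori=None keeps the orientation; max_speed is the mean speed in m/s. With f_stop (N) it stops when the force on the tool has changed by that much, and returns True; else False.
- manip.goto_joints(angles): joint-space move.
- manip.gripper_to(opening, newtons=None): finger opening in m; newtons is the grip in N (None keeps the last); returns when the fingers have stopped.
- manip.dwell(seconds).
- manip.ik(position, orientation): joint angles nearest the present ones, or None.
- manip.observe(): the state.
- manip.capture(name): name is "scene" or "top" or "wrist"; returns a dict with "color" (480x640x3 uint8, red, green, blue), "range_z" (480x640 float32, m along the optical axis (not along the pixel's ray), 0 where there is no reading), "vfov" (degrees; the focal length in pixels is half the picture's height over the tangent of half this angle, whatever the lens; pixels are square), "cx", "cy" (the principal point, pixels), "rvec" (rotation vector, rad) and "tvec" (3), from world to camera coordinates, as OpenCV has them; the wrist camera has in their place "hand_eye" (4x4, takes a point from camera to tool coordinates, whose origin is the TCP and whose axes are the flange's). Camera axes: x right, y down, z forward; pixel columns grow to the right and rows downward; lengths in m; the calibration is good to about 2 mm. A picture is of the moment at which its call begins: read the wrist's pose just before it.
A pose or a line that the arm cannot do raises manip.IKError and nothing moves.
- manip.sign_off(): hands the job in, once; it reports no verdict.
Trained networks look in the newest picture that a camera, given by its name, has taken for a name from the list of things; names that differ only in an ending like _2 or _b are one class to them, and where a whole thing is asked for, a point or a joint stands for the part that bears it (a point fixed in the world has none). Each returns a list of dicts, best first, with "confidence" (0 to 1); they miss things now and then, are a little off and sometimes report something else, mostly with a low value. They report only what shows in the picture. A call takes as long as a camera call. They do not tell look-alikes from the thing itself.
- manip.spot_in(thing, camera): "position" ([column, row] in pixels, amid what is visible of it).
- manip.regions_of(thing, camera): "pixels" (480x640 bool, what is visible of it) and "position" ([column, row] in pixels, amid what is visible of it).
The state is a dict: "clock": time; "joints": joint angles; "qvel": joint speeds; "joint_torque": joint torques, N m; "ee_pos": TCP position; "tool_rot": TCP orientation; "ft_force": force on the tool from outside, world axes, zero at the start; "ft_torque": the same for the moment, N m; "gripper_width": finger opening in m.
Only numpy, scipy, OpenCV 4.12 (cv2) and the standard library are available. Lean on these libraries where they do the work, as an engineer would, in place of code of your own. Each camera call takes 0.05 s, during which the arm holds its last target.

## Working session

There is one attempt and no reset: what is moved stays moved. The work goes in short steps, each a Python script; the robot and the scene stay as the last script left them, time stands still between calls to the robot, and variables do not carry over. Pictures are saved under pics/ and viewed, and the job is handed in when it is done.

```bash
ls -la; mkdir -p pics
cat > h.py <<'E'
import numpy as np, cv2
from cell import manip
from scipy.spatial.transform import Rotation as R
def cam(c, st=None):
    f=240/np.tan(np.radians(c["vfov"])/2)
    if "rvec" in c:
        Rm=cv2.Rodrigues(np.array(c["rvec"],float))[0]; t=np.array(c["tvec"],float).ravel()
        Rw=Rm.T; tw=-Rm.T@t
    else:
        H=np.array(c["hand_eye"]); Rt=np.array(st["tool_rot"]).reshape(3,3); p=np.array(st["ee_pos"])
        Rw=Rt@H[:3,:3]; tw=Rt@H[:3,3]+p
    return f,Rw,tw
def cloud(c,st=None):
    f,Rw,tw=cam(c,st); z=c["range_z"]; v,u=np.mgrid[0:480,0:640]
    P=np.stack([(u-c["cx"])/f*z,(v-c["cy"])/f*z,z],-1)@Rw.T+tw
    P[z<=0]=np.nan
    return P
def proj(c,pts,st=None):
    f,Rw,tw=cam(c,st); q=(np.atleast_2d(pts)-tw)@Rw
    return np.c_[q[:,0]/q[:,2]*f+c["cx"],q[:,1]/q[:,2]*f+c["cy"]]
def save(n,im): cv2.imwrite("pics/"+n,cv2.cvtColor(np.ascontiguousarray(im),cv2.COLOR_RGB2BGR))
E
cat > a.py <<'E'
from h import *
st=manip.observe(); print({k:np.round(v,3) for k,v in st.items()})
for n in ["scene","top","wrist"]:
    st=manip.observe(); c=manip.capture(n); save(n+"0.png",c["color"]); P=cloud(c,st)
    np.savez(n+"0.npz",P=P,col=c["color"])
    print(n,c["vfov"],c["cx"],c["cy"],cam(c,st)[1:])
    for t in ["cap","pot","cap_crown","cam_a_tip","cam_a","module_1","screwdriver"]:
        for d in manip.regions_of(t,n):
            m=d["pixels"]; print(n,t,round(d["confidence"],2),np.round(d["position"]),m.sum(),np.round(np.nanmedian(P[m],0),3))
E
python3 a.py
```

```text
total 12
drwxr-xr-x  3 agent agent 4096 Dec  7 16:16 .
drwxr-xr-x 23 root  root  4096 Dec  7 16:16 ..
drwxr-xr-x  2 agent agent 4096 Dec  7 16:16 pics
{'clock': np.float64(0.0), 'joints': array([ 6.4126e+01,  2.7910e+00,  5.5910e+00,  9.2933e+01, -2.0000e-03,
        8.2680e+01]), 'qvel': array([ 0.026, -0.086,  0.069,  0.053, -0.032, -0.034]), 'joint_torque': array([-0.0000e+00, -3.3878e+01,  3.2002e+01,  2.0000e-02, -0.0000e+00,
       -0.0000e+00]), 'ee_pos': array([0.167, 0.497, 0.303]), 'tool_rot': array([[-0.948,  0.318, -0.001],
       [ 0.318,  0.948, -0.002],
       [ 0.   , -0.002, -1.   ]]), 'ft_force': array([-0.809, -0.376,  0.623]), 'ft_torque': array([-0.021,  0.007,  0.039]), 'gripper_width': np.float64(0.085)}
scene 42.71845371485417 310.5809891334967 248.3529666549664 (array([[ 0.17284087,  0.69921974, -0.69369863],
       [ 0.98494261, -0.12538373,  0.11902511],
       [-0.00375382, -0.70382574, -0.71036275]]), array([ 1.30737657, -0.09801486,  0.87881265]))
scene cap 0.97 [344. 252.] 1266 [0.514 0.102 0.046]
scene cap 0.68 [397. 226.] 1047 [0.478 0.218 0.068]
scen
[... 1568 characters left out ...]
56. 266.] 243 [0.533 0.145 0.048]
top cam_a 0.57 [216. 292.] 160 [0.487 0.204 0.029]
top cam_a 0.43 [326. 207.] 67 [0.626 0.039 0.058]
top cam_a 0.41 [280. 217.] 58 [0.607 0.106 0.057]
top cam_a 0.38 [448. 244.] 7394 [ 0.564 -0.144  0.097]
top module_1 0.82 [303. 145.] 599 [0.736 0.072 0.013]
top module_1 0.57 [392. 125.] 523 [ 0.768 -0.077  0.013]
top screwdriver 0.95 [359. 335.] 936 [ 0.427 -0.025  0.024]
wrist 63.466024176465304 320.5708909196728 235.41022463777196 (array([[ 3.18726617e-01,  8.98840512e-01,  3.00830646e-01],
       [ 9.47846475e-01, -3.02034561e-01, -1.01794817e-01],
       [-6.36053287e-04,  3.17585985e-01, -9.48229264e-01]]), array([0.08978209, 0.52501714, 0.37480512]))
```

Run:
```python
import cv2,numpy as np
a=cv2.imread("pics/scene0.png");b=cv2.imread("pics/top0.png")
cv2.imwrite("pics/top_crop.png",cv2.resize(b[90:370,150:550],None,fx=2,fy=2,interpolation=2))
cv2.imwrite("pics/scene_crop.png",cv2.resize(a[170:430,130:450],None,fx=2.3,fy=2.3,interpolation=2))
```

```text
(no output)
```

View pics/top_crop.png

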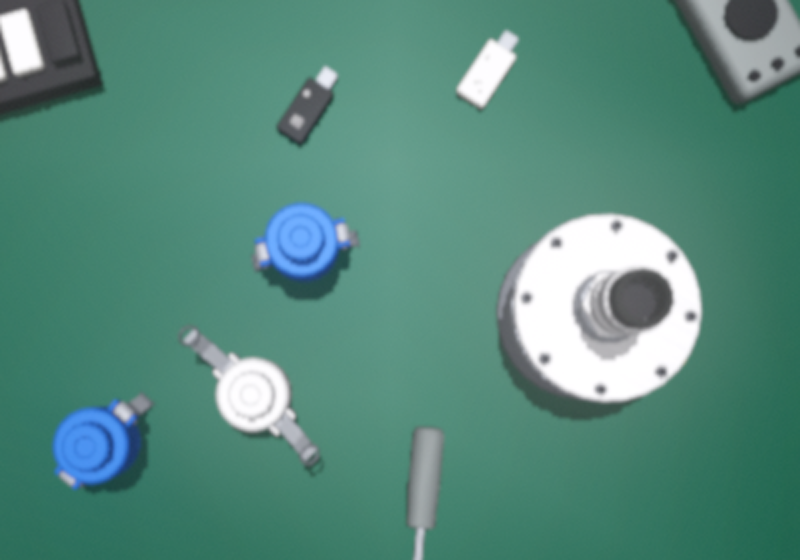

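View pics/scene_crop.png

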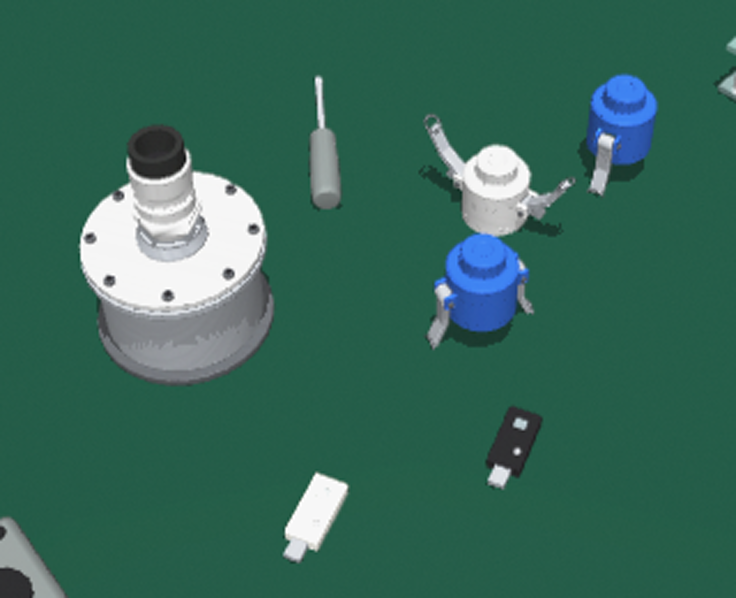

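The top view shows three cap-shaped things: a bare metal one with raised arms at (277,285), and blue ones at (199,313) and (298,212). The aluminium one at (277,285) is the cap meant. I'll confirm that with the wrist camera, and look at the pot the same way.

```bash
cat > b.py <<'E'
from h import *
def Rz(yaw):  # tool down, tool y axis at yaw deg
    y=np.array([np.cos(np.radians(yaw)),np.sin(np.radians(yaw)),0]);z=np.array([0,0,-1.]);return np.c_[np.cross(y,z),y,z]
st=manip.observe()
for nm,p,yaw in [("capw",[0.502,0.108,0.27],138),("potw",[0.572,-0.145,0.40],138)]:
    for yw in (yaw,yaw-180):
        q=manip.ik(p,Rz(yw)); print(nm,yw,None if q is None else np.round(q,1))
    best=None
    for yw in (yaw,yaw-180):
        q=manip.ik(p,Rz(yw))
        if q is not None and (best is None or abs(q[5])<abs(best[0][5])): best=(q,yw)
    manip.goto_joints(best[0]); manip.dwell(0.3)
    st=manip.observe(); c=manip.capture("wrist"); save(nm+".png",c["color"]); P=cloud(c,st)
    np.savez(nm+".npz",P=P,col=c["color"],ee=st["ee_pos"],rot=st["tool_rot"],z=c["range_z"],f=cam(c,st)[0],cx=c["cx"],cy=c["cy"],H=c["hand_eye"])
    print(nm,st["clock"],st["ee_pos"])
    for t in ["cap","pot","cam_a_tip","cam_a"]:
        for d in manip.regions_of(t,"wrist"):
            m=d["pixels"]; print(t,round(d["confidence"],2),np.round(d["position"]),m.sum(),np.round(np.nanmedian(P[m],0),3))
E
python3 b.py
```

```text
capw 138 [  4.7   0.7  -0.3  89.    0.  -43.3]
capw -42 [  4.7   0.7  -0.3  89.    0.  136.7]
capw 3.4 [0.50191499 0.10847002 0.27005793]
cap 0.64 [323. 210.] 6343 [0.495 0.106 0.049]
cap 0.59 [454. 287.] 5579 [0.458 0.212 0.074]
cap 0.57 [183. 277.] 6591 [0.605 0.07  0.074]
cap 0.25 [54. 48.] 11108 [ 0.551 -0.096  0.049]
pot 0.55 [55. 46.] 11116 [ 0.551 -0.096  0.049]
cam_a_tip 0.72 [324. 279.] 969 [0.536 0.15  0.052]
cam_a_tip 0.58 [231. 282.] 354 [0.606 0.106 0.031]
cam_a_tip 0.42 [486. 265.] 83 [0.427 0.249 0.011]
cam_a 0.88 [160. 242.] 383 [0.622 0.039 0.028]
cam_a 0.85 [326. 150.] 960 [0.464 0.074 0.049]
cam_a 0.81 [411. 278.] 569 [0.487 0.205 0.032]
cam_a 0.72 [230. 284.] 380 [0.605 0.106 0.031]
cam_a 0.63 [322. 277.] 951 [0.535 0.149 0.051]
cam_a 0.46 [487. 262.] 89 [0.427 0.249 0.01 ]
potw 138 [-20.7  16.1  31.9 105.8   0.  -68.7]
potw -42 [-20.7  16.1  31.9 105.8   0.  111.3]
potw 5.075 [ 0.57194827 -0.14393074  0.39973249]
cap 0.92 [499. 292.] 3139 [0.502 0.097 0.048]
cap 0.84 [583. 341.] 3205 [0.464 0.211 0.072]
cap 0.67 [409. 333.] 2474 [0.615 0.057 0.074]
pot 0.78 [317. 176.] 15761 [ 0.559 -0.164  0.096]
cam_a_tip 0.96 [498. 333.] 428 [0.535 0.147 0.049]
cam_a 0.84 [383. 315.] 349 [0.626 0.038 0.03 ]
cam_a 0.77 [497. 336.] 476 [0.535 0.148 0.048]
cam_a 0.65 [508. 261.] 384 [0.468 0.075 0.045]
cam_a 0.57 [552. 335.] 426 [0.487 0.205 0.033]
```

View pics/capw.png

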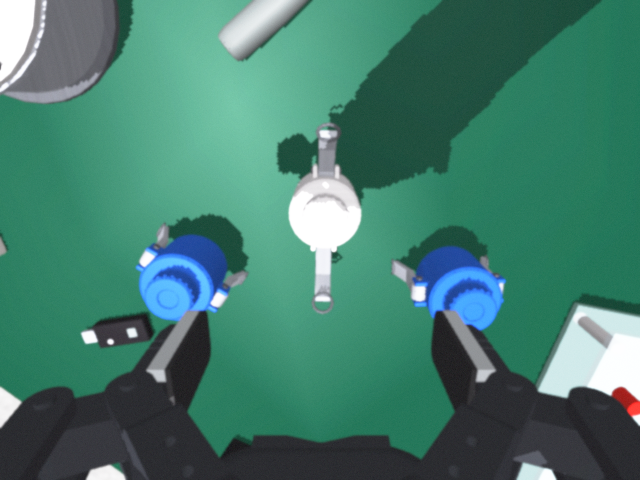

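View pics/potw.png

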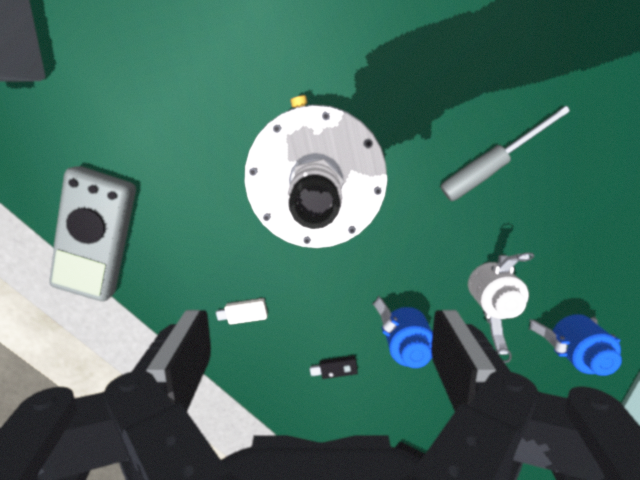

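```bash
cat > fit.py <<'E'
import numpy as np
from scipy.optimize import least_squares
def circ(xy,r=None):
    f=lambda p: np.hypot(xy[:,0]-p[0],xy[:,1]-p[1])-(r if r else p[2])
    s=least_squares(f,[*xy.mean(0)]+([] if r else [.02]),loss="soft_l1",f_scale=.0005); return s.x, np.sqrt(np.mean(s.fun**2))
def boundary(P,cen,zr,rmax):
    X=P.reshape(-1,3); X=X[np.isfinite(X).all(1)]
    m=(np.hypot(X[:,0]-cen[0],X[:,1]-cen[1])<rmax)&(X[:,2]>zr[0])&(X[:,2]<zr[1]); X=X[m]
    return X
if __name__=="__main__":
    for n in ["capw","top0","potw","scene0"]:
        P=np.load(n+".npz")["P"]
        for nm,cen,zr,rm in [("crown",(.5,.108),(.06,.07),.03),("shoulder",(.5,.108),(.043,.053),.029),("blue1",(.612,.071),(.06,.09),.03),
             ("lid",(.572,-.145),(.09,.1),.08),("rimring",(.572,-.145),(.18,.22),.03),("head",(.572,-.145),(.165,.192),.03)]:
            X=boundary(P,cen,zr,rm)
            if len(X)<50: continue
            # outer boundary: farthest per angle bin
            c=X[:,:2].mean(0)
            for _ in range(3):
                a=np.arctan2(X[:,1]-c[1],X[:,0]-c[0]); r=np.hypot(X[:,0]-c[0],X[:,1]-c[1]); b=((a+np.pi)/(2*np.pi)*48).astype(int)
                E=np.array([X[b==k][np.argmax(r[b==k]),:2] for k in range(48) if (b==k).sum()>2]); s,e=circ(E); c=s[:2]
            print(n,nm,len(X),"z med",np.round(np.median(X[:,2]),4),"pctl",np.round(np.percentile(X[:,2],[5,95]),4),"c",np.round(s,4),"rms",round(e,4))
E
python3 fit.py
```

```text
capw crown 1695 z med 0.0644 pctl [0.0625 0.0657] c [0.4991 0.1109 0.0175] rms 0.0003
capw shoulder 2002 z med 0.0487 pctl [0.0469 0.0501] c [0.4994 0.11   0.0273] rms 0.0004
capw blue1 3019 z med 0.0749 pctl [0.0632 0.0897] c [0.6134 0.0711 0.0248] rms 0.0039
capw lid 2588 z med 0.0956 pctl [0.0915 0.097 ] c [ 0.5456 -0.0987  0.0117] rms 0.0071
top0 crown 414 z med 0.0649 pctl [0.0623 0.0672] c [0.4989 0.1091 0.0169] rms 0.0005
top0 shoulder 580 z med 0.0493 pctl [0.0468 0.0514] c [0.4993 0.1091 0.0274] rms 0.0004
top0 blue1 676 z med 0.0754 pctl [0.0717 0.0896] c [0.6158 0.0716 0.0267] rms 0.0012
top0 lid 5115 z med 0.0963 pctl [0.094  0.0986] c [ 0.5675 -0.1562  0.0686] rms 0.0005
top0 rimring 439 z med 0.1921 pctl [0.1824 0.1942] c [ 0.5673 -0.1558  0.0189] rms 0.0007
top0 head 726 z med 0.174 pctl [0.1685 0.1915] c [ 0.5671 -0.1536  0.0202] rms 0.0013
potw crown 657 z med 0.0642 pctl [0.0618 0.0656] c [0.4996 0.1098 0.0172] rms 0.0007
potw shoulder 812 z med 0.0484 pctl [0.0448 0.0506] c [0.4996 0.1098 0.0276] rms 0.0004
potw blue1 1214 z med 0.075 pctl [0.0629 0.0898] c [0.6163 0.0665 0.0235] rms 0.0022
potw lid 11707 z med 0.0958 pctl [0.0945 0.0974] c [ 0.5674 -0.1554  0.0686] rms 0.0002
potw rimring 1204 z med 0.1918 pctl [0.1831 0.1932] c [ 0.5673 -0.1553  0.0193] rms 0.0003
potw head 1888 z med 0.1739 pctl [0.1694 0.1918] c [ 0.5661 -0.155   0.0202] rms 0.0014
scene0 crown 205 z med 0.0644 pctl [0.0612 0.0673] c [0.5016 0.1075 0.0161] rms 0.0019
scene0 shoulder 277 z med 0.0486 pctl [0.0446 0.0516] c [0.5006 0.1073 0.0272] rms 0.0007
scene0 blue1 444 z med 0.0766 pctl [0.0718 0.0897] c [0.616  0.0703 0.0261] rms 0.003
scene0 lid 2719 z med 0.0962 pctl [0.0932 0.0987] c [ 0.5696 -0.1574  0.0685] rms 0.0011
scene0 rimring 356 z med 0.1891 pctl [0.1807 0.1938] c [ 0.5698 -0.1571  0.019 ] rms 0.0011
scene0 head 536 z med 0.1801 pctl [0.1678 0.1915] c [ 0.5713 -0.156   0.0203] rms 0.0012
```

Run:
```python
import numpy as np,cv2
for n in ["capw","top0","potw","scene0"]:
    P=np.load(n+".npz")["P"].reshape(-1,3); P=P[np.isfinite(P).all(1)]
    D=P[:,:2]-[.4994,.1098]; r=np.hypot(*D.T)
    m=(r>.036)&(r<.085)&(P[:,2]>.018)&(P[:,2]<.085)
    for s in (1,-1):
        k=m&(D@[.67,.74]*s>.03)&(np.abs(D@[-.74,.67])<.02)
        X=D[k]; Z=P[k,2]
        if len(X)<20: continue
        u=X.mean(0); yaw=np.degrees(np.arctan2(u[1],u[0]))
        x=r[k]; 
        prof=[(round(b,3),round(np.median(Z[(x>b)&(x<b+.006)]),4)) for b in np.arange(.036,.08,.006) if ((x>b)&(x<b+.006)).sum()>3]
        print(n,s,len(X),round(yaw,1),prof)
im=cv2.imread("pics/capw.png")[90:330,230:420]; cv2.imwrite("pics/capcrop.png",cv2.resize(im,None,fx=2.5,fy=2.5,interpolation=2))
```

```text
capw 1 886 47.5 [(np.float64(0.036), np.float64(0.0384)), (np.float64(0.042), np.float64(0.0434)), (np.float64(0.048), np.float64(0.0489)), (np.float64(0.054), np.float64(0.0596)), (np.float64(0.06), np.float64(0.0683)), (np.float64(0.066), np.float64(0.0751))]
capw -1 731 -134.7 [(np.float64(0.036), np.float64(0.0399)), (np.float64(0.042), np.float64(0.0454)), (np.float64(0.048), np.float64(0.0517)), (np.float64(0.054), np.float64(0.0675)), (np.float64(0.06), np.float64(0.0692)), (np.float64(0.066), np.float64(0.0768))]
top0 1 201 46.3 [(np.float64(0.036), np.float64(0.0406)), (np.float64(0.042), np.float64(0.0455)), (np.float64(0.048), np.float64(0.0515)), (np.float64(0.054), np.float64(0.0612)), (np.float64(0.06), np.float64(0.07)), (np.float64(0.066), np.float64(0.0764))]
top0 -1 188 -133.1 [(np.float64(0.036), np.float64(0.0392)), (np.float64(0.042), np.float64(0.0443)), (np.float64(0.048), np.float64(0.0509)), (np.float64(0.054), np.float64(0.0608)), (np.float64(0.06), np.float64(0.0691)), (np.float64(0.066), np.float64(0.076))]
potw 1 446 46.2 [(np.float64(0.036), np.float64(0
[... 305 characters left out ...]
.0431)), (np.float64(0.048), np.float64(0.0489)), (np.float64(0.054), np.float64(0.0648)), (np.float64(0.06), np.float64(0.0691)), (np.float64(0.066), np.float64(0.0764))]
scene0 1 117 42.1 [(np.float64(0.036), np.float64(0.0357)), (np.float64(0.042), np.float64(0.038)), (np.float64(0.048), np.float64(0.0486)), (np.float64(0.054), np.float64(0.0631)), (np.float64(0.06), np.float64(0.0699)), (np.float64(0.066), np.float64(0.0752))]
scene0 -1 176 -130.8 [(np.float64(0.036), np.float64(0.0364)), (np.float64(0.042), np.float64(0.0419)), (np.float64(0.048), np.float64(0.048)), (np.float64(0.054), np.float64(0.0578)), (np.float64(0.06), np.float64(0.0678)), (np.float64(0.066), np.float64(0.0757))]
```

View pics/capcrop.png

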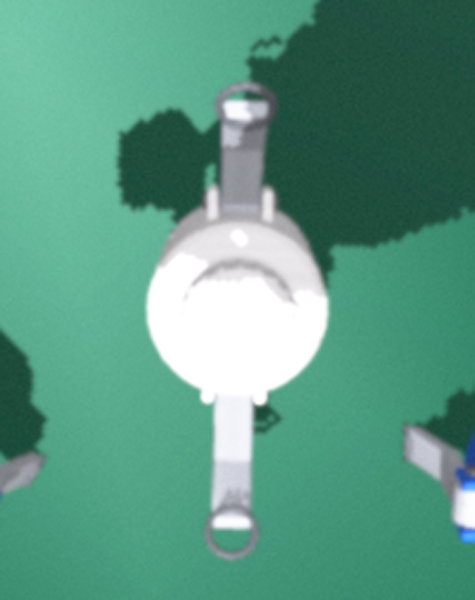

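```bash
cat >> h.py <<'E'
def Rz(yaw):
    y=np.array([np.cos(np.radians(yaw)),np.sin(np.radians(yaw)),0]);z=np.array([0,0,-1.]);return np.c_[np.cross(y,z),y,z]
def armpose(C,yaw,s,th,tau,sy,off=0.0,slide=0.0,along=.050,out=.013):
    """C: cap mouth centre world; s=+1/-1 arm side; tool touching tab end; off: back off along tool"""
    u=s*np.array([np.cos(np.radians(yaw)),np.sin(np.radians(yaw)),0]); k=np.array([0,0,1.])
    d=np.sin(th)*u-np.cos(th)*k; n=np.cos(th)*u+np.sin(th)*k
    p=np.array(C)+.031*u+.026*k+along*d+out*n
    a=-np.sin(tau)*u-np.cos(tau)*k
    y=sy*np.cross(k,u); Rm=np.c_[np.cross(y,a),y,a]
    t=np.cross(y,a); t=t if t@u>0 else -t   # in-plane, outward
    return p-a*(.073+off)+t*slide, Rm
E
cat > c.py <<'E'
from h import *
C=[.5673,-.1555,.1345]
ths=np.linspace(2.4,0,7)
for yaw in range(-90,90,15):
  row=[]
  for s in (1,-1):
    for sy in (1,-1):
      qs=[]
      for th in ths:
        tau=np.radians(45)*(2.4-th)/2.4
        p,Rm=armpose(C,yaw,s,th,tau,sy); q=manip.ik(p,Rm); qs.append(q)
        p,Rm=armpose(C,yaw,s,th,tau,sy,off=.05); qs.append(manip.ik(p,Rm))
      ok=all(q is not None for q in qs)
      if ok: Q=np.array(qs[::2]); row.append((s,sy,np.round(np.ptp(Q,0)).astype(int).tolist(),np.round(np.abs(Q).max(0)).astype(int).tolist()))
  print(yaw,row)
E
python3 c.py
```

```text
-90 [(1, 1, [15, 29, 17, 21, 32, 25], [42, 44, 33, 113, 32, 63]), (1, -1, [15, 29, 17, 21, 32, 25], [42, 44, 33, 113, 32, 142]), (-1, 1, [21, 7, 16, 16, 45, 23], [17, 15, 11, 91, 45, 107]), (-1, -1, [21, 7, 16, 16, 45, 23], [17, 15, 11, 91, 45, 96])]
-75 [(-1, 1, [21, 9, 29, 33, 44, 17], [17, 8, 21, 91, 44, 122]), (-1, -1, [21, 9, 29, 33, 44, 17], [17, 8, 21, 91, 44, 75])]
-60 [(-1, 1, [19, 20, 42, 48, 38, 12], [18, 14, 35, 90, 38, 138]), (-1, -1, [19, 20, 42, 48, 38, 12], [18, 14, 35, 90, 38, 54])]
-45 [(-1, 1, [14, 32, 52, 57, 27, 7], [20, 27, 47, 90, 27, 155]), (-1, -1, [14, 32, 52, 57, 27, 7], [20, 27, 47, 90, 27, 33])]
-30 [(-1, 1, [6, 42, 58, 60, 10, 3], [21, 38, 54, 90, 10, 171]), (-1, -1, [6, 42, 58, 60, 10, 3], [21, 38, 54, 90, 10, 12])]
-15 [(-1, 1, [5, 46, 60, 58, 9, 2], [28, 42, 56, 90, 9, 172]), (-1, -1, [5, 46, 60, 58, 9, 2], [28, 42, 56, 90, 9, 10])]
0 [(-1, 1, [15, 40, 56, 54, 26, 8], [39, 36, 52, 90, 26, 156]), (-1, -1, [15, 40, 56, 54, 26, 8], [39, 36, 52, 90, 26, 32])]
15 [(-1, 1, [21, 29, 48, 45, 38, 13], [46, 24, 43, 90, 38, 140]), (-1, -1, [21, 29, 48, 45, 38, 1
[... 202 characters left out ...]
4, 49, 119, 31, 62]), (1, -1, [15, 37, 30, 27, 31, 24], [17, 54, 49, 119, 31, 142]), (-1, 1, [23, 7, 24, 17, 45, 25], [50, 8, 16, 91, 45, 108]), (-1, -1, [23, 7, 24, 17, 45, 25], [50, 8, 16, 91, 45, 97])]
60 [(1, 1, [17, 27, 13, 14, 37, 27], [17, 41, 29, 105, 37, 77]), (1, -1, [17, 27, 13, 14, 37, 27], [17, 41, 29, 105, 37, 130]), (-1, 1, [21, 10, 11, 4, 42, 28], [48, 19, 11, 91, 42, 93]), (-1, -1, [21, 10, 11, 4, 42, 28], [48, 19, 11, 91, 42, 115])]
75 [(1, 1, [20, 16, 2, 2, 42, 26], [16, 29, 13, 91, 42, 91]), (1, -1, [20, 16, 2, 2, 42, 26], [16, 29, 13, 91, 42, 115]), (-1, 1, [18, 19, 2, 10, 37, 28], [46, 32, 16, 101, 37, 78]), (-1, -1, [18, 19, 2, 10, 37, 28], [46, 32, 16, 101, 37, 130])]
```

```bash
cat > d.py <<'E'
from h import *
C=np.array([.4994,.1100]); yaw=47+90
manip.gripper_to(.048,40)
manip.move_to([*C,.20],Rz(yaw)); 
o=manip.observe(); print("above",np.round(o["ee_pos"],4),np.round(o["ft_force"],2),o["gripper_width"])
manip.movel([*C,.13],max_speed=.12); manip.dwell(.15)
hit=manip.movel([*C,.108],max_speed=.02,f_stop=4)
o=manip.observe(); print(hit,np.round(o["ee_pos"],4),np.round(o["ft_force"],2),o["clock"])
c=manip.capture("wrist"); save("pre.png",c["color"])
E
python3 d.py
```

```text
above [0.5006 0.1095 0.2012] [ 0.04 -0.33  0.  ] 0.047600312562577594
True [0.4993 0.11   0.1179] [-0.53 -0.55  4.79] 8.6
```

View pics/pre.png

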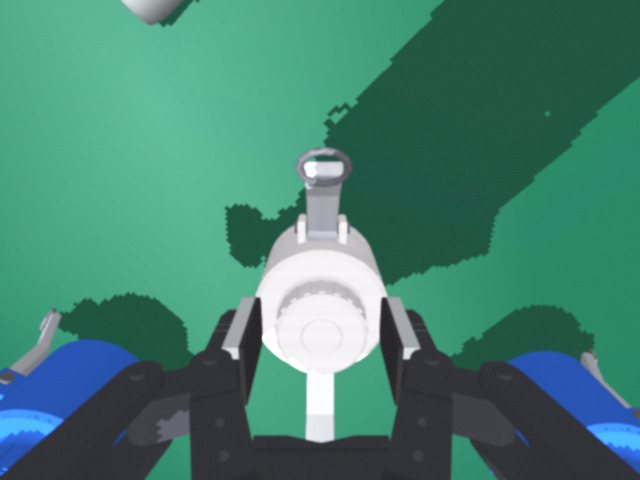

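The view shows the fingers either side of the crown at about (320,335), resting on the shoulder, with the cap's arms clear of them. Next I'll grip and lift.

```bash
cat > e.py <<'E'
from h import *
C=np.array([.4994,.1100])
manip.movel([*C,.1205],max_speed=.03)
manip.gripper_to(.02,80); o=manip.observe(); print("grip",o["gripper_width"],np.round(o["ee_pos"],4),np.round(o["ft_force"],2))
manip.movel([*C,.1405],max_speed=.05); o=manip.observe(); print("lift",o["gripper_width"],np.round(o["ft_force"],2))
manip.movel([*C,.345],max_speed=.2)
yp=75+90
q1=manip.ik([.5673,-.1555,.365],Rz(yp)); q2=manip.ik([.5673,-.1555,.365],Rz(yp-180)); print(np.round(q1),np.round(q2),np.round(o["joints"]))
manip.goto_joints(q1); manip.dwell(.3)
o=manip.observe(); print(np.round(o["ee_pos"],4),np.round(o["tool_rot"],3).tolist(),np.round(o["ft_force"],2),o["gripper_width"],o["clock"])
c=manip.capture("wrist"); save("carry.png",c["color"]); P=cloud(c,o); np.savez("carry.npz",P=P)
c=manip.capture("scene"); save("carry_s.png",c["color"][120:420,100:420].repeat(2,0).repeat(2,1)); P=cloud(c); np.savez("carry_s.npz",P=P)
E
python3 e.py
```

```text
grip 0.031165001119147714 [0.4993 0.1099 0.1204] [ 1.   -0.37  1.24]
lift 0.030783594987716306 [ 0.05 -0.51 -3.55]
[-22.  14.  25. 101.   0. -97.] [-22.  14.  25. 101.   0.  83.] [  5.   2. -13.  74.   0. -42.]
[ 0.5674 -0.1544  0.3652] [[-0.257, -0.966, 0.0], [-0.966, 0.257, -0.0], [-0.0, -0.0, -1.0]] [ 0.56  0.94 -2.79] 0.030795762173181026 12.3
```

View pics/carry.png

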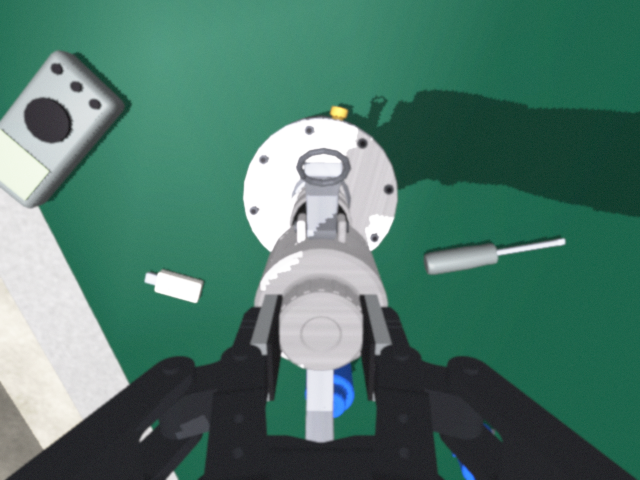

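View pics/carry_s.png

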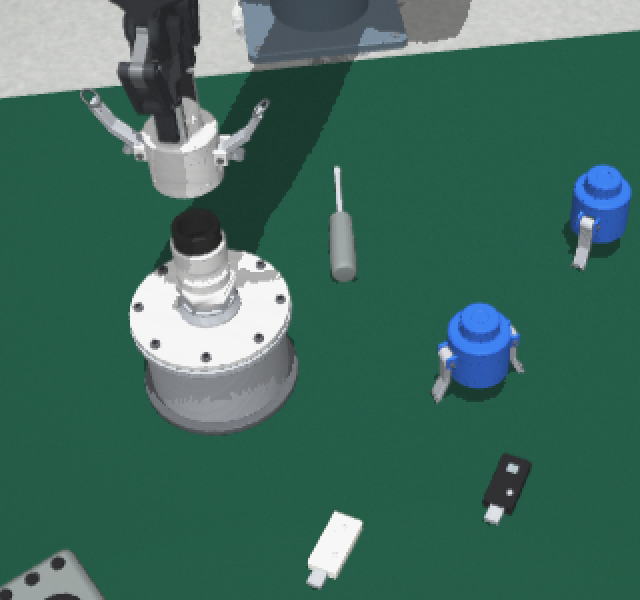

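Run:
```python
from fit import *
for n in ["carry","carry_s"]:
    P=np.load(n+".npz")["P"]
    for nm,cen,zr,rm in [("crown",(.5673,-.155),(.304,.313),.023),("sh",(.5673,-.155),(.289,.297),.0295),("lid",(.5673,-.155),(.091,.1),.073)]:
        X=boundary(P,cen,zr,rm)
        if len(X)<40: print(n,nm,len(X)); continue
        c=np.array(cen)
        for _ in range(3):
            a=np.arctan2(X[:,1]-c[1],X[:,0]-c[0]); r=np.hypot(X[:,0]-c[0],X[:,1]-c[1]); b=((a+np.pi)/(2*np.pi)*48).astype(int)
            R0={"crown":.017,"sh":.0275,"lid":.0686}[nm]
            E=np.array([X[b==k][np.argmax(r[b==k]),:2] for k in range(48) if (b==k).sum()>2]); E=E[np.abs(np.hypot(*(E-c).T)-R0)<.005]; s,e=circ(E,R0); c=s[:2]
        print(n,nm,len(X),len(E),"z",np.round(np.median(X[:,2]),4),np.round(s,4),round(e,4))
```

```text
carry crown 6396 45 z 0.3092 [ 0.5674 -0.1534] 0.0012
carry sh 4122 28 z 0.2933 [ 0.5675 -0.1538] 0.0003
carry lid 10382 38 z 0.0958 [ 0.5675 -0.1555] 0.0002
carry_s crown 127 17 z 0.3092 [ 0.57  -0.156] 0.0013
carry_s sh 355 34 z 0.2934 [ 0.5691 -0.1554] 0.0006
carry_s lid 2717 43 z 0.096 [ 0.5688 -0.1577] 0.001
```

```bash
cat > f.py <<'E'
from h import *
R0=Rz(165); T=np.array([.5673,-.1561])
manip.movel([*T,.335],R0,max_speed=.08); manip.dwell(.3)
o=manip.observe(); print(np.round(o["ee_pos"],4),np.round(o["ft_force"],2))
cmd=T+(T-o["ee_pos"][:2])
if np.abs(cmd-T).max()<.002: 
    manip.movel([*cmd,.318],max_speed=.05); manip.dwell(.2); o=manip.observe(); print("corr",np.round(cmd,4),np.round(o["ee_pos"],4))
else: cmd=T
hit=manip.movel([*cmd,.276],max_speed=.03,f_stop=5)
o=manip.observe(); print(hit,np.round(o["ee_pos"],4),np.round(o["ft_force"],2),np.round(o["ft_torque"],2),o["clock"],cmd)
E
python3 f.py
```

```text
[ 0.5675 -0.1562  0.3357] [ 0.32  0.6  -4.27]
corr [ 0.5671 -0.156 ] [ 0.5672 -0.1561  0.3184]
False [ 0.5672 -0.156   0.2763] [-0.04  0.56 -3.5 ] [0.13 0.01 0.  ] 15.4667 [ 0.56708749 -0.15600856]
```

```bash
cat > g.py <<'E'
from h import *
T=np.array([.5671,-.1560]); z=.276; base=-3.5
for i in range(80):
    step=.002 if z>.262 else .0006
    z-=step
    manip.movel([*T,z],max_speed=.02 if step>.001 else .01,f_stop=12)
    manip.dwell(.03)
    o=manip.observe(); F=o["ft_force"]
    print(round(z,4),np.round(o["ee_pos"],4),np.round(F,1),round(o["gripper_width"],4))
    if F[2]>21 or abs(F[0])>12 or abs(F[1])>12 or z<.246: break
manip.dwell(.3); o=manip.observe(); print(np.round(o["ee_pos"],4),np.round(o["ft_force"],2),o["clock"])
E
python3 g.py
```

```text
0.274 [ 0.567  -0.156   0.2738] [-0.1 -0.1 -3.2] 0.0312
0.272 [ 0.567  -0.156   0.2718] [-0.  -0.9 -3.5] 0.0311
0.27 [ 0.5671 -0.156   0.2701] [-0.1  0.1 -2.2] 0.0312
0.268 [ 0.5671 -0.156   0.2697] [-1.6  0.9  5.2] 0.0311
0.266 [ 0.5671 -0.156   0.2683] [-3.7  0.9  7.6] 0.0311
0.264 [ 0.5671 -0.156   0.2666] [-3.7  1.1  8.6] 0.031
0.262 [ 0.567  -0.156   0.2649] [-3.9  1.7  9.4] 0.0312
0.2614 [ 0.5671 -0.156   0.2645] [-3.8  1.3  9.4] 0.0311
0.2608 [ 0.567  -0.1559  0.264 ] [-3.5  0.7 10.1] 0.0312
0.2602 [ 0.567  -0.156   0.2635] [-4.1  1.6  9.7] 0.0313
0.2596 [ 0.567  -0.1559  0.2629] [-3.   2.  10.3] 0.0312
0.259 [ 0.567  -0.156   0.2624] [-4.4  1.  10.2] 0.0309
0.2584 [ 0.567  -0.1559  0.2619] [-4.3  1.1 10.1] 0.0309
0.2578 [ 0.567  -0.1559  0.2613] [-4.   1.7 11.9] 0.0308
0.2572 [ 0.567  -0.156   0.2608] [-4.3  2.7 11. ] 0.0309
0.2566 [ 0.567  -0.1559  0.2602] [-4.9  2.  10.8] 0.0309
0.256 [ 0.567  -0.156   0.2597] [-4.6  1.7 11.3] 0.0312
0.2554 [ 0.567  -0.1559  0.2592] [-4.6  1.7 11. ] 0.0316
0.2548 [ 0.567  -0.1559  0.2586] [-5.4  1.3 12. ] 0.0313
0.2542 [ 0.567  -0.1559  0.2581] [-5.   2.7 12.3] 0.0311
0.2536 [ 0.567  -0.1559  0.2575] [-5.3  1.8 12.7] 0.0309
0.253 [ 0.567  -0.1559  0.257 ] [-6.1  1.9 11.9] 0.0315
0.2524 [ 0.567  -0.1559  0.2565] [-5.5  2.9 12.7] 0.0309
0.2518 [ 0.567  -0.1559  0.256 ] [-6.2  2.5 13. ] 0.0309
0.2512 [ 0.567  -0.156   0.2554] [-6.3  2.3 13.6] 0.0309
0.2506 [ 0.567  -0.1559  0.2553] [-5.8  2.  14.1] 0.0314
0.25 [ 0.567  -0.1559  0.2553] [-6.2  2.9 16.3] 0.0314
0.2494 [ 0.5669 -0.1559  0.2553] [-6.8  2.3 17.6] 0.0314
0.2488 [ 0.5669 -0.1559  0.2553] [-7.2  2.4 20.6] 0.031
0.2482 [ 0.5669 -0.1559  0.2553] [-8.5  2.7 21.1] 0.0313
[ 0.5669 -0.1559  0.2553] [-8.71  3.03 20.46] 24.2667
```

```bash
cat > g2.py <<'E'
from h import *
T=np.array([.5671,-.1560]); z=.2482
for i,dx in enumerate([.001,.002,.002,.002,.002,.002,.002,.002]):
    if i>0: z-=.0006
    manip.movel([T[0]-dx,T[1],z],max_speed=.01,f_stop=12); manip.dwell(.05)
    F=np.mean([manip.observe()["ft_force"] for _ in range(3)],0); o=manip.observe()
    print(round(z,4),np.round(o["ee_pos"],4),np.round(F,1))
    if F[2]>26 : break
manip.dwell(.5); o=manip.observe(); print(np.round(o["ee_pos"],4),np.round(o["ft_force"],2),np.round(o["ft_torque"],2),o["clock"])
E
python3 g2.py
```

```text
0.2482 [ 0.5667 -0.1559  0.2552] [-5.3  3.2 20.2]
0.2476 [ 0.5665 -0.1559  0.2552] [-4.8  4.3 21.8]
0.247 [ 0.5665 -0.1559  0.2553] [-5.4  4.2 23.7]
0.2464 [ 0.5664 -0.1559  0.2552] [-7.   3.7 24.2]
0.2458 [ 0.5664 -0.1558  0.2552] [-7.4  4.6 25.8]
0.2452 [ 0.5664 -0.1558  0.2552] [-7.   3.9 27.6]
[ 0.5664 -0.1558  0.2552] [-6.68  5.16 27.08] [ 1.03  1.89 -0.04] 26.5833
```

```bash
cat > i.py <<'E'
from h import *
manip.movel([.5668,-.1559,.2535],max_speed=.02); o=manip.observe(); print(np.round(o["ee_pos"],4),np.round(o["ft_force"],2))
manip.gripper_to(.055); o=manip.observe(); print(np.round(o["ee_pos"],4),np.round(o["ft_force"],2),o["gripper_width"])
manip.movel([.567,-.1559,.30],max_speed=.06)
manip.movel([.567,-.1559,.36],max_speed=.15)
manip.dwell(.2)
o=manip.observe(); print(np.round(o["ee_pos"],4),np.round(o["ft_force"],2),o["clock"])
c=manip.capture("wrist"); save("seat.png",c["color"]); np.savez("seat.npz",P=cloud(c,o))
c=manip.capture("scene"); save("seat_s.png",c["color"][170:400,100:330].repeat(3,0).repeat(3,1)[:600]); np.savez("seat_s.npz",P=cloud(c))
from fit import circ,boundary
P=np.load("seat.npz")["P"]
for zr,rm in [((.178,.188),.0295),((.193,.205),.023),((.09,.1),.073)]:
    X=boundary(P,(.567,-.1555),zr,rm); print(len(X),np.round(np.median(X,0),4))
    r=np.hypot(*(X[:,:2]-[.567,-.1555]).T)
D=P.reshape(-1,3); D=D[np.isfinite(D).all(1)]; E=D[:,:2]-[.567,-.1555]
u=np.array([np.cos(np.radians(75)),np.sin(np.radians(75))])
for s in (1,-1):
    k=(E@u*s>.034)&(E@u*s<.085)&(abs(E@[-u[1],u[0]])<.012)&(D[:,2]>.14)&(D[:,2]<.23)
    if k.sum()>10: print(s,k.sum(),"yaw",np.degrees(np.arctan2(*(s*E[k].mean(0))[::-1])),[(round(b,3),round(float(np.median(D[k][(E[k]@u*s>b)&(E[k]@u*s<b+.006)][:,2])),4)) for b in np.arange(.036,.078,.006)])
E
python3 i.py
```

```text
[ 0.5671 -0.156   0.2553] [-2.68  0.92  8.76]
[ 0.5667 -0.1559  0.2524] [-0.09 -0.22 -0.17] 0.0548283940045017
[ 0.5666 -0.1558  0.3582] [-0.24  0.5   0.06] 29.1917
2784 [ 0.5643 -0.1649  0.1835]
2359 [ 0.5672 -0.1563  0.1993]
11029 [ 0.5569 -0.1738  0.0958]
1 1280 yaw 73.83810719669471 [(np.float64(0.036), 0.1734), (np.float64(0.042), 0.1783), (np.float64(0.048), 0.1842), (np.float64(0.054), 0.1948), (np.float64(0.06), 0.2033), (np.float64(0.066), 0.2103), (np.float64(0.072), nan)]
-1 1090 yaw 74.8106553497833 [(np.float64(0.036), 0.1754), (np.float64(0.042), 0.1804), (np.float64(0.048), 0.1873), (np.float64(0.054), 0.2025), (np.float64(0.06), 0.204), (np.float64(0.066), 0.2115), (np.float64(0.072), nan)]
  return _methods._mean(a, axis=axis, dtype=dtype,
  ret = ret.dtype.type(ret / rcount)
```

View pics/seat.png

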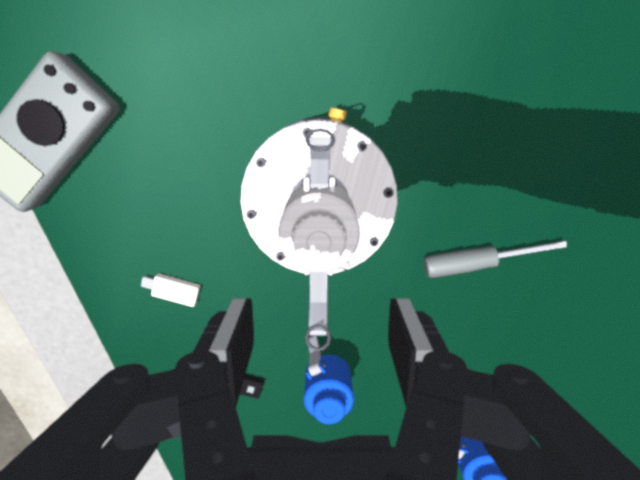

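View pics/seat_s.png

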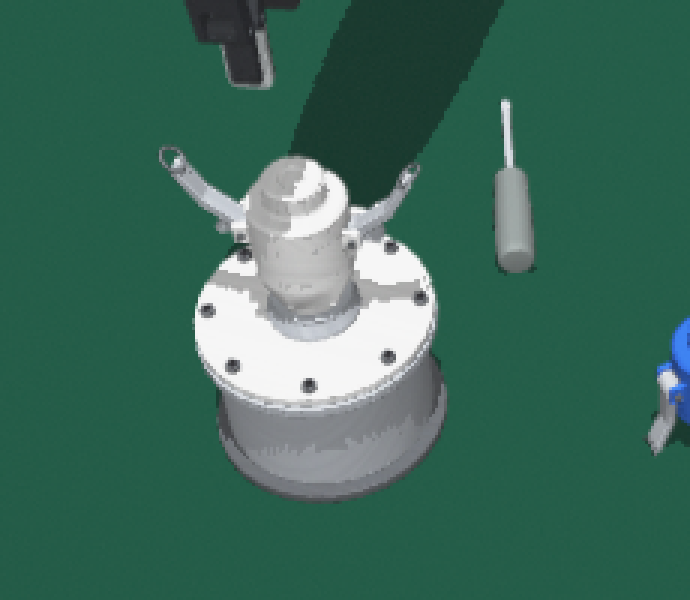

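```bash
cat > arm.py <<'E'
from h import *
import sys
s=int(sys.argv[1]); sy=1 if s==1 else -1
C=np.array([.5670,-.1558,.1348]); yaw=74.8
def pose(th,off): 
    tau=np.radians(38)*np.clip((2.4-th)/2.4,0,1); return armpose(C,yaw,s,th,tau,sy,off=off,slide=-.003)
for th in np.linspace(2.4,-.15,9):
    for off in (0,.06):
        assert manip.ik(*pose(th,off)) is not None,(th,off)
manip.gripper_to(0,60)
manip.move_to(*pose(2.4,.06)); manip.dwell(.2)
o=manip.observe(); b=np.array(o["ft_force"]); print("above",np.round(o["ee_pos"]-pose(2.4,.06)[0],4),np.round(b,1),o["gripper_width"],o["clock"])
manip.movel(*pose(2.4,.012),max_speed=.1)
hit=manip.movel(*pose(2.4,-.003),max_speed=.02,f_stop=2)
o=manip.observe(); print("touch",hit,np.round(o["ee_pos"]-pose(2.4,0)[0],4),np.round(np.array(o["ft_force"])-b,1))
th=2.4; log=[]
while th>-.2:
    th-=.15 if th>.2 else .05
    h=manip.movel(*pose(th,0),max_speed=.06 if th>.2 else .02,f_stop=9)
    o=manip.observe(); F=np.array(o["ft_force"])-b
    p,Rm=pose(th,0); e=o["ee_pos"]-p
    print(round(th,2),h,"F",np.round(F,1),"push",round(float(-F@Rm[:,2]),1),"err",np.round(e*1000,1),round(o["clock"],1))
    if np.linalg.norm(F)>11: break
np.save("th.npy",th)
E
python3 arm.py 1
```

```text
above [ 0.0001 -0.0007  0.0006] [ 0.1  0.2 -0.4] 6.357662239330268e-05 30.3917
touch False [ 0.      0.     -0.0029] [-0.2 -0.4 -0.3]
2.25 False F [0.8 1.1 0. ] push 0.1 err [0.2 0.6 0.3] 32.2
2.1 False F [0.8 0.2 2.1] push 2.1 err [0.2 0.2 0.2] 32.6
1.95 False F [0.1 0.8 2.4] push 2.5 err [ 0.1  0.4 -0. ] 32.9
1.8 False F [1.2 0.4 1.6] push 1.7 err [-0.   0.3 -0.3] 33.2
1.65 False F [0.8 0.8 1.5] push 1.7 err [-0.2  0.1 -0.5] 33.5
1.5 False F [-0.1  0.6  0.5] push 0.7 err [-0.2 -0.1 -0.4] 33.8
1.35 False F [0.4 0.7 0.7] push 0.9 err [-0.2 -0.  -0.4] 34.1
1.2 False F [ 0.5 -0.3  1.7] push 1.5 err [-0.2  0.  -0.4] 34.4
1.05 False F [0.2 1.1 1.7] push 2.0 err [-0.2  0.1 -0.3] 34.7
0.9 False F [0.  0.2 1.3] push 1.3 err [-0.2  0.  -0.2] 35.0
0.75 False F [0.7 0.9 0.4] push 0.8 err [-0.2  0.1 -0.3] 35.3
0.6 False F [ 0.1 -0.2  1.4] push 1.1 err [-0.1  0.1 -0.1] 35.5
0.45 False F [0.3 0.9 0.4] push 0.9 err [-0.2  0.2 -0.3] 35.8
0.3 False F [0.4 0.5 1.1] push 1.2 err [-0.2  0.3 -0.4] 36.1
0.15 False F [0.3 0.9 1.4] push 1.7 err [-0.  -0.1 -0.1] 36.6
0.1 False F [0.1 1.3 0.5] push 1.2 err [-0.  -0.  -0.1] 36.8
0.05 False F [0.3 1.2 1.4] push 1.8 err [-0.  -0.  -0.2] 37.1
0.0 False F [-0.   2.6  3.4] push 4.2 err [0.2 0.4 0. ] 37.4
-0.05 True F [0.2 3.6 4.1] push 5.4 err [0.8 2.4 0.7] 37.6
-0.1 True F [-0.3  4.   4.1] push 5.5 err [1.4 4.6 1.3] 37.8
-0.15 True F [0.  3.4 3.6] push 4.9 err [1.9 7.  1.7] 38.0
-0.2 True F [0.6 3.3 4.6] push 5.7 err [2.5 9.4 2. ] 38.3
-0.25 True F [0.  4.  4.9] push 6.2 err [ 3.2 11.8  2.2] 38.6
```

Arm A closed with 1–2 N, then met a stiff stop at about θ≈0. I'll back off and check it in a picture.

```bash
cat > j.py <<'E'
from h import *
import sys
o=manip.observe(); Rm=np.array(o["tool_rot"]); manip.movel(o["ee_pos"]-Rm[:,2]*.06,max_speed=.15)
o=manip.observe(); manip.movel(o["ee_pos"]+[0,0,.08],max_speed=.2)
manip.move_to([.567-.02*0,-.1558,.36],Rz(165)); manip.dwell(.2)
o=manip.observe(); n=sys.argv[1]; print(o["clock"],np.round(o["ft_force"],1))
c=manip.capture("wrist"); save(n+"_w.png",c["color"]); np.savez(n+"_w.npz",P=cloud(c,o))
w=c["color"][80:380,200:440].repeat(2,0).repeat(2,1)
c=manip.capture("scene"); s=c["color"][200:340,120:270].repeat(4,0).repeat(4,1); np.savez(n+"_s.npz",P=cloud(c),col=c["color"])
im=np.zeros((600,800,3),np.uint8); im[:560,:600]=s; save(n+"_s.png",im[:560,:600]); save(n+"_wc.png",w)
E
python3 j.py closA
```

```text
40.5667 [ 0.7 -0.5 -0.3]
```

View pics/closA_s.png

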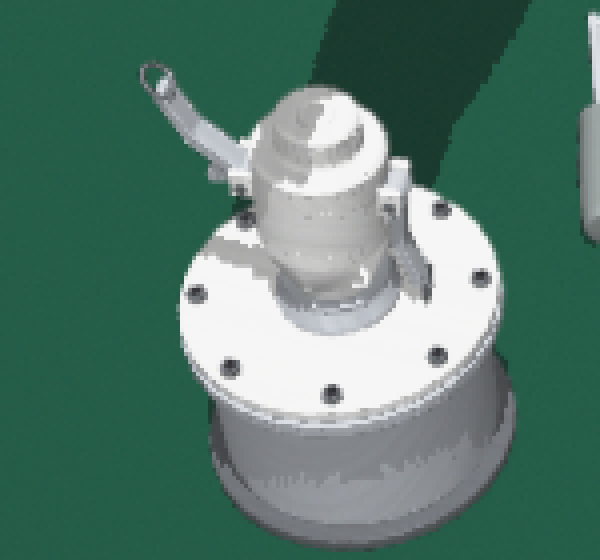

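View pics/closA_wc.png

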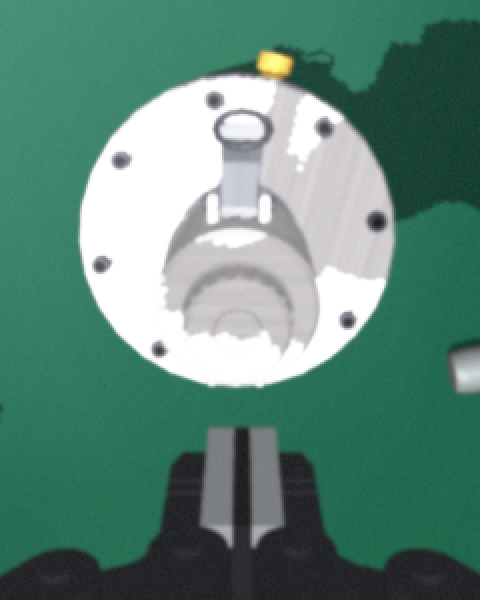

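In the scene crop, arm A (right, about (405,230)) lies down beside the neck and arm B (left, about (180,110)) is still open. The cap sits level. Now I'll close arm B.

```bash
python3 arm.py -1
```

```text
above [0.0003 0.0006 0.0008] [-0.2  0.2  0.1] -0.00014861076519459527 41.4167
touch False [ 0.     -0.     -0.0029] [0.5 0.  0.2]
2.25 False F [ 0.3 -1.1  1.1] push 1.1 err [-0.  -0.7  0.3] 43.3
2.1 False F [-0.2 -1.   1.1] push 1.2 err [ 0.  -0.5  0.1] 43.6
1.95 False F [ 1.4 -1.4  0.5] push 0.6 err [-0.  -0.3 -0.2] 43.9
1.8 False F [-0.2  0.   0.4] push 0.4 err [-0.1 -0.1 -0.4] 44.2
1.65 False F [ 0.5 -0.8  0.4] push 0.5 err [-0.1 -0.  -0.5] 44.5
1.5 False F [ 0.9  0.3 -0.4] push -0.5 err [-0.1 -0.1 -0.4] 44.8
1.35 False F [ 1.  -0.4  0.1] push 0.2 err [-0.1 -0.  -0.4] 45.1
1.2 False F [ 0.1  0.3 -0.2] push -0.3 err [-0.1 -0.  -0.3] 45.4
1.05 False F [-0.  -1.   0.3] push 0.6 err [-0.2  0.  -0.4] 45.7
0.9 False F [-0.1 -0.3 -0.6] push -0.4 err [-0.2 -0.  -0.4] 46.0
0.75 False F [ 0.7 -0.3 -0.1] push -0.0 err [-0.2 -0.  -0.3] 46.3
0.6 False F [ 0.3 -1.5  0.2] push 0.8 err [-0.1 -0.  -0.2] 46.6
0.45 False F [ 0.1 -1.7  0.5] push 1.2 err [-0.2 -0.1 -0.3] 46.9
0.3 False F [ 1.1 -1.6  0.2] push 0.8 err [-0.2 -0.2 -0.3] 47.1
0.15 False F [ 0.7 -0.9  1. ] push 1.2 err [-0.   0.1 -0.1] 47.6
0.1 False F [ 0.6 -0.6  0.7] push 0.8 err [-0.   0.  -0.1] 47.9
0.05 False F [-1.1 -4.1  3.1] push 5.0 err [-0.  -0.7  0.4] 48.1
0.0 True F [-2.1 -3.9  5.1] push 6.7 err [-0.5 -2.8  1.1] 48.3
-0.05 True F [-2.3 -4.   3.1] push 5.2 err [-1.1 -5.   1.8] 48.6
-0.1 True F [-2.5 -4.3  3.9] push 6.1 err [-1.8 -7.3  2.4] 48.8
-0.15 True F [-2.9 -3.7  4.1] push 5.9 err [-2.5 -9.7  2.9] 49.1
-0.2 True F [-2.6 -3.6  3.1] push 5.0 err [ -3.1 -12.1   3.2] 49.4
-0.25 True F [-2.  -3.4  4. ] push 5.5 err [ -3.8 -14.4   3.4] 49.8
```

```bash
python3 j.py closB
python3 - <<'E'
import numpy as np,cv2
d=np.load("closB_s.npz"); P=d["P"].reshape(-1,3); P=P[np.isfinite(P).all(1)]
E=P[:,:2]-[.567,-.1558]; a=np.radians(74.8); u=np.array([np.cos(a),np.sin(a)]); w=np.array([-u[1],u[0]])
for s in (1,-1):
    for z0 in np.arange(.104,.176,.006):
        k=(E@u*s>.026)&(E@u*s<.07)&(abs(E@w)<.015)&(P[:,2]>z0)&(P[:,2]<z0+.006)
        if k.sum()>2: print(s,round(z0-.1348,3),k.sum(),np.round(np.percentile(E[k]@u*s,[10,50,95]),4))
E
```

```text
51.65 [ 0.2 -0.1 -0.1]
1 -0.031 5 [0.0328 0.0432 0.0434]
1 -0.025 15 [0.0393 0.0423 0.044 ]
1 -0.019 23 [0.0366 0.0399 0.0432]
1 -0.013 24 [0.0341 0.0368 0.0393]
1 -0.007 12 [0.0309 0.0343 0.0362]
1 -0.001 20 [0.0264 0.0328 0.0351]
1 0.005 18 [0.0265 0.0322 0.0351]
1 0.011 13 [0.0291 0.0333 0.035 ]
1 0.017 9 [0.0288 0.0345 0.0351]
1 0.023 18 [0.0285 0.0344 0.0362]
1 0.029 66 [0.0272 0.0313 0.0354]
1 0.035 12 [0.0265 0.0271 0.0288]
-1 -0.031 3 [0.0443 0.0447 0.045 ]
-1 -0.025 10 [0.0399 0.0439 0.0452]
-1 -0.019 10 [0.0373 0.0397 0.044 ]
-1 -0.013 6 [0.0342 0.0366 0.039 ]
-1 -0.007 12 [0.0323 0.0342 0.0364]
-1 -0.001 8 [0.0308 0.0322 0.0351]
-1 0.005 8 [0.0306 0.0319 0.036 ]
-1 0.011 13 [0.0306 0.0329 0.0353]
-1 0.017 3 [0.03   0.031  0.0344]
-1 0.023 14 [0.0277 0.0317 0.0359]
-1 0.029 35 [0.0295 0.0329 0.0365]
-1 0.035 6 [0.0264 0.0302 0.0344]
```

View pics/closB_s.png

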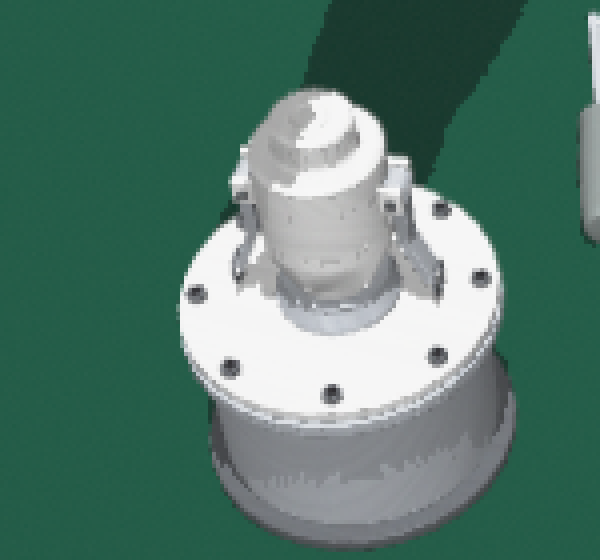

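View pics/closB_wc.png

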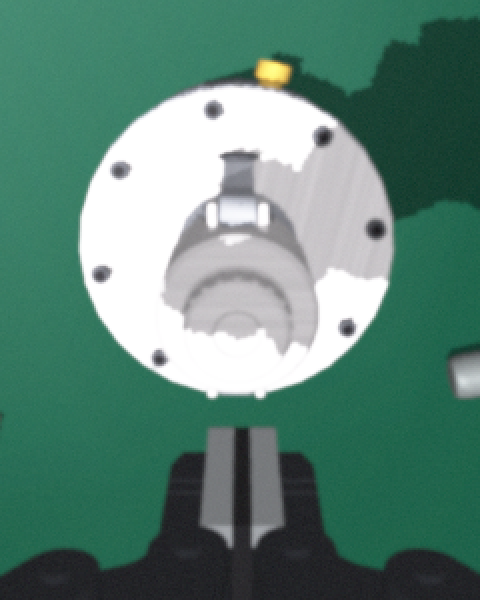

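Run:
```python
import numpy as np,cv2
ims=[]
for n in ("closA","closB"):
    d=np.load(n+"_s.npz"); P=d["P"].reshape(-1,3); ims.append(d["col"][200:300,150:250]); P=P[np.isfinite(P).all(1)]
    E=P[:,:2]-[.567,-.1558]; a=np.radians(74.8); u=np.array([np.cos(a),np.sin(a)]); w=np.array([-u[1],u[0]])
    print(n,[(int(1000*(z0-.1348)),*np.round(1000*np.percentile(E[k]@u,[50,95]),1)) for z0 in np.arange(.104,.176,.006) for k in [(E@u>.026)&(E@u<.07)&(abs(E@w)<.015)&(P[:,2]>z0)&(P[:,2]<z0+.006)] if k.sum()>2])
    k=(np.hypot(*E.T)<.023)&(P[:,2]>.19)&(P[:,2]<.21);print(np.round(np.median(P[k],0),4))
im=np.hstack(ims).repeat(4,0).repeat(4,1); cv2.imwrite("pics/cmp.png",im[:,:,::-1])
```

```text
closA [(-30, np.float64(37.7), np.float64(39.3)), (-24, np.float64(37.0), np.float64(39.8)), (-18, np.float64(34.8), np.float64(36.8)), (-12, np.float64(33.1), np.float64(34.4)), (-6, np.float64(31.4), np.float64(32.8)), (0, np.float64(29.4), np.float64(31.8)), (5, np.float64(31.1), np.float64(32.8)), (11, np.float64(31.5), np.float64(33.3)), (17, np.float64(32.4), np.float64(34.1)), (23, np.float64(33.5), np.float64(35.8)), (29, np.float64(31.0), np.float64(35.5)), (35, np.float64(27.0), np.float64(31.5))]
[ 0.5743 -0.1545  0.2   ]
closB [(-30, np.float64(43.2), np.float64(43.4)), (-24, np.float64(42.3), np.float64(44.0)), (-18, np.float64(39.9), np.float64(43.2)), (-12, np.float64(36.8), np.float64(39.3)), (-6, np.float64(34.3), np.float64(36.2)), (0, np.float64(32.8), np.float64(35.1)), (5, np.float64(32.2), np.float64(35.1)), (11, np.float64(33.3), np.float64(35.0)), (17, np.float64(34.5), np.float64(35.1)), (23, np.float64(34.4), np.float64(36.2)), (29, np.float64(31.3), np.float64(35.4)), (35, np.float64(27.1), np.float64(28.8))]
[ 0.5739 -0.156   0.199 ]
```

View pics/cmp.png

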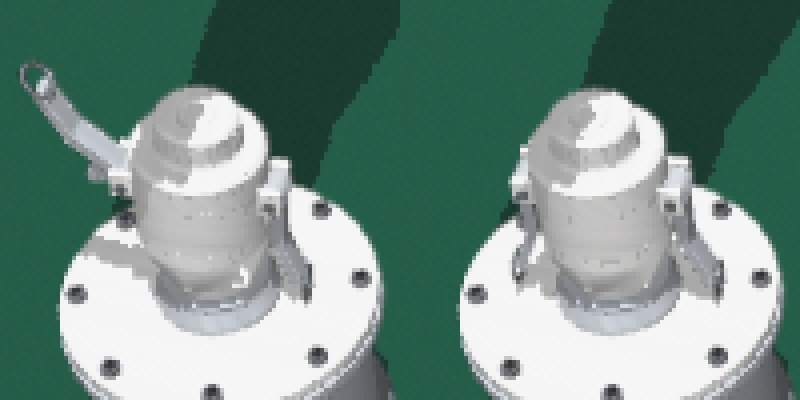

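When only A was closed the cap stood slightly tilted, and closing B levelled it. Both arms now look symmetric. I'll give A one light confirming press, since it was seated while the cap was tilted.

```bash
cat > k.py <<'E'
from h import *
s,sy=1,1; C=np.array([.5670,-.1562,.1348]); yaw=74.8
pose=lambda th,off: armpose(C,yaw,s,th,np.radians(38),sy,off=off,slide=-.003)
p,Rm=pose(0,.06); manip.move_to(p+[0,0,.08],Rm); manip.movel(p,Rm,max_speed=.2); manip.movel(pose(0,.012)[0],max_speed=.12); manip.dwell(.15)
b=np.array(manip.observe()["ft_force"])
h=manip.movel(pose(0,-.010)[0],max_speed=.02,f_stop=4)
o=manip.observe(); print(h,"depth",round(float((o["ee_pos"]-pose(0,0)[0])@Rm[:,2])*1000,2),np.round(np.array(o["ft_force"])-b,1))
h=manip.movel(o["ee_pos"]+Rm[:,2]*.008,max_speed=.02,f_stop=6)
o=manip.observe(); print(h,"depth",round(float((o["ee_pos"]-pose(0,0)[0])@Rm[:,2])*1000,2),np.round(np.array(o["ft_force"])-b,1),o["clock"])
E
python3 k.py; python3 j.py fin
python3 - <<'E'
import numpy as np
for n in ("closB","fin"):
    d=np.load(n+"_s.npz"); P=d["P"].reshape(-1,3); P=P[np.isfinite(P).all(1)]
    E=P[:,:2]-[.567,-.1558]; a=np.radians(74.8); u=np.array([np.cos(a),np.sin(a)]); w=np.array([-u[1],u[0]])
    for s in (1,-1): print(n,s,[(int(1000*(z0-.1348)),*np.round(1000*np.percentile(s*E[k]@u,[50,95]),1).tolist()) for z0 in np.arange(.104,.176,.012) for k in [(s*E@u>.026)&(s*E@u<.07)&(abs(E@w)<.015)&(P[:,2]>z0)&(P[:,2]<z0+.006)] if k.sum()>2])
E
```

```text
True depth -5.89 [1.6 2.  3.4]
True depth -5.57 [-0.3  4.5  4.8] 54.4083
56.35 [0.3 0.4 0.3]
closB 1 [(-30, 43.2, 43.4), (-18, 39.9, 43.2), (-6, 34.3, 36.2), (5, 32.2, 35.1), (17, 34.5, 35.1), (29, 31.3, 35.4)]
closB -1 [(-30, 44.7, 45.0), (-18, 39.7, 44.0), (-6, 34.2, 36.4), (5, 31.9, 36.0), (17, 31.0, 34.4), (29, 32.9, 36.5)]
fin 1 [(-30, 42.7, 43.8), (-18, 39.8, 43.8), (-6, 34.8, 37.1), (5, 31.9, 35.0), (17, 33.6, 34.9), (29, 31.3, 35.6)]
fin -1 [(-30, 44.7, 44.9), (-18, 39.9, 43.8), (-6, 34.2, 36.2), (5, 32.1, 35.1), (29, 32.7, 36.4)]
```

View pics/fin_s.png

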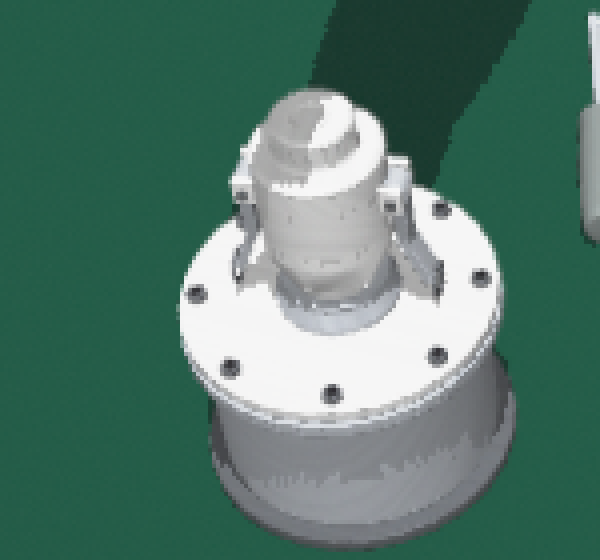

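Run:
```python
from h import *
o=manip.observe(); print(o["clock"],np.round(o["ee_pos"],3),np.abs(o["qvel"]).max())
print(manip.sign_off())
```

```text
56.45 [ 0.567 -0.154  0.358] 0.533994457128244
the job is handed in; nothing more can be done
None
```

The cap is pressed home on the pot's neck with both cam arms locked down. I handed the job in at 56.5 s with the gripper well clear above it.

- **Cap:** I used the aluminium cap and left the two blue look-alikes alone. It went over the neck with both arms open. The seal bottomed and the cap held a push of about 27 N (about 30 N with its own weight) without moving further. The height after I let go matched: mouth at about 134.8 mm.
- **Cam arms:** I closed arm A, then arm B. Most of each swing took 1–2 N, then each met a firm stop, where the push read 5–7 N and stopped at a 9 N force change.
- **Last checks:** In the final picture and depth profile both arms lie down beside the neck, symmetric to within about 1 mm, and the cap is level. The wrist force was near zero.
- **Disagreements:**
    - With only A closed, the cap tilted by about 4–5 degrees. Closing B levelled it, and a light re-press of A (about 6–7 N) found it already against its stop.
    - In that re-press, contact came about 6 mm earlier than I had aimed for. I put this down to the fingertip's edge meeting the flared tab first, because the depth profile shows the arm closed.
    - While pressing the cap, I saw up to 9 N of sideways load, and shifted the arm by about 2 mm to ease it.
- **Bystanders:** I kept away from the modules and the screwdriver and felt no contact with them, but took no final measurement of where they lie.

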